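Hang the slotted pipe hanger on the test stand's pin

ROBOT

A 7-joint arm with a two-finger parallel gripper is mounted at the origin on the work surface. World frame = base frame: x ahead of the robot, y to its left, z up, the work surface at z = 0. Lengths are in m, angles in rad, forces in N, time in s.
With the tool pointing down it reaches from about 0.425 to 0.925 m from the base axis. Payload 6.8 kg.
Tool frame: the origin (TCP) lies midway between the tips of the shut fingers; the grasp point (between the pads) lies 19 mm behind it; z points along the fingers, y is the line along which they close (so a half turn about z gives the same grasp; the last joint's range is limited). The gripper opens to 85 mm and grips with 20 to 120 N. Pads are 22 mm wide; open, the fingers measure 114 mm over their backs; the gripper's body (76 mm by 85 mm) begins 54 mm behind the grasp point. The pads swing forward as they close: fully open they stand 13 mm farther back than shut.
Start: joints at [-1.255, 0.477, 0.022, 1.555, -0.011, 1.109, -0.083], TCP at [0.278, 0.615, 0.21] pointing down, gripper open.
Joint ranges: [-2.96, 2.96], [-0.34, 2.1], [-1.41, 1.46], [0.24, 2.44], [-1.37, 4.51], [0.17, 1.92], [-2.96, 2.96]. Speed limits (rad/s): [2.39, 2.39, 3.14, 3.14, 3.14, 3.14, 3.14].

INTERFACE

Orientations are given as a rotation vector (axis times angle).
In Python, from bench import r gives the robot as it stands. The module is installed in compiled form; this text tells all that it offers.
- The arm moves only by the tool apply_moves, never from a script. Its argument "rows" is a list of rows, each a list of 6 numbers: the shift along the tool's x, y, z scaled (see below), then the turn, a rotation vector about the tool's x, y, z scaled (see below). A call has 1 to 5 rows; each row is the pose to reach, as a shift and turn from the pose commanded when the call began, along the tool's axes at that moment; what a row does not reach only later rows make up. The controller multiplies each number of a shift by 0.25 m and each number of a turn by 90 degrees. A row lasts 1/8 s, in which the tool goes at most 62.5 mm and 10.7 degrees, less where a joint would pass 70% of its speed; a pose out of reach is approached as far as the arm can. A call with a number of a shift or a turn outside -1 to 1 is refused whole. A call with a gripper value outside its range is refused whole. "claw" is the opening, from 0 (shut) to 1 (fully open), set as the call begins (left out, the last holds). The fingers move at their own pace and stop on an object; "newtons" is the grip in N (left out, the last holds). Time passes only in rows, so rows that repeat a pose let the fingers close. It gives the time, the measured TCP pose, the force, the opening and the grip force at its end, in the units of the state.
- r.get_obs(): the state, without advancing time (a new reading comes with each control period).
- r.grab_frame(name): name is "side" or "top" or "wrist"; returns a dict with "pixels" (420x560x3 uint8, red, green, blue), "intrinsics" (3x3 intrinsics, pixels), "eye" and "attitude" of the camera in the world. Camera axes: x right, y up, looking along -z (the intrinsics and any distortion apply to the point x, -y, -z); pixel columns grow to the right and rows downward; lengths in m; the calibration is good to about 2 mm. A picture is of the moment at which its call begins. There is no depth.
- r.hand_in(): hands the job in; it is judged then, once.
Trained networks look in a picture, given as the dict that the camera call returned (one of the last four; its "shot" number tells which), for a name from the list of things; names that differ only in an ending like _2 or _b are one class to them, and where a whole thing is asked for, a point or a joint stands for the part that bears it (a point fixed in the world has none). Each returns a list of dicts, best first, with "conf" (0 to 1); they miss things now and then, are a little off and sometimes report something else, mostly with a low value. They report only what shows in the picture. A call takes as long as a camera call. They do not tell look-alikes from the thing itself.
- r.search_frame(picture, thing): "rect" ([left, top, width, height] in pixels, round what is visible of it).
- r.outline_of(picture, thing): "pixels" (420x560 bool, what is visible of it) and "rect" ([left, top, width, height] in pixels, round what is visible of it).
- r.landmark_of(picture, thing): "point" ([column, row] in pixels: a listed point, or the origin of a listed thing).
The state is a dict: "clock": time; "joints": joint angles; "qvel": joint speeds; "tau": joint torques, N m; "tcp_pos": TCP position; "orientation": TCP orientation; "contact_force": force on the tool from outside, world axes, zero at the start; "moment": the same for the moment, N m; "grip_width": finger opening in m; "gripper_force": force on a finger pad.
Only numpy, scipy, OpenCV 4.12 (cv2) and the standard library are available. Lean on these libraries where they do the work, as an engineer would, in place of code of your own. Each camera call takes 0.05 s, during which the arm holds its last target. There are 200 camera calls.

TASK

Take the blue slotted hanger plate out of the wooden rack and hang it by its side slot on the headed pin of the test stand: bring the slot over the pin sideways, gently and without forcing, until the pin is at the slot's inner end, set it down fully home in the notch while still holding it (do not drop it), then let go and leave it hanging still and upright. Leave the yellow plate in the rack and everything else on the bench where it is.

Things in the scene. Friction and masses are not known exactly. Their poses are not given: they have to be found in the camera images.
- hanger: Blue steel plate, 5 mm thick (its x), 0.22 to 0.37 kg, upright in the rack. Origin: middle of its bottom edge; z up, y along its width. Outline (y, z in mm): lower body y -25..22, z 0..78; back wall y -25..-6.5, z 78..101; top bar y -25..42, z 101..117; lip under the bar y 6.5..42, z 94..101; grip tab above. Copper stub, 15 mm thick, 44 mm long along x, through it at z 50. Hangs upright.
- slot_seat (a point): On the hanger at y 0, z 97 mm: where the pin's axis lies when fully home. The slot opens to the hanger's +y: a channel z 78..94 mm, 16 mm high, whose lip above reaches 20 mm further out than the body below; it ends at the back wall (y -6.5 mm), where an upward notch (y -6.5..6.5, top at z 101 mm) takes the 8 mm pin.
- grip_tab (a point): Middle of the hanger's grip tab (y 0, z 137 mm): tab y -16..16, z 117..150 mm, 5 mm thick. Pinch it across the thickness, about 40 N or more so that the plate does not pivot.
- stand: Test stand fixed to the bench. Origin on the bench under its mast's axis, z up. Grey foot x -65..85, y -65..65, 14 mm high; 26 mm square aluminium post to 126 mm; black clamp collar, 38 mm across, 114 to 128 mm high, screw out to y -46. Above it a 16 mm telescopic mast ends in a 22 mm black block (8 mm above and below the pin's axis). Nothing is higher than 9 mm above the pin's axis.
- pin_line (a point): On the stand at x 48, y 0 mm, on the BENCH straight below the place on the pin where the plate belongs. The pin, 8 mm thick steel, points level along the stand's +x; free length x 39..57 mm between a dark collar (x 36..39) and a brass head (x 57..60), both 18 mm across. Its axis is clamped 150 to 180 mm above the bench, different each time and NOT measured: find it by touch or camera. Rigid.
- rack: Fixed wooden rack 150 (x) x 80 (y) x 28 mm high, origin at the middle of its underside on the bench. Two grooves along y, centred at x -37.5 and +37.5 mm, 7.5 mm wide, 22 mm deep (floor 6 mm above the bench), open at both ends; the plates stand centred on the groove floors, x and y axes parallel to the rack's. Which plate is in which groove varies.
- blank: Yellow plate of the same size with a closed 12 mm square hole and no slot, in the rack's other groove; it does not fit over the pin's head. Stays there. Origin: middle of its bottom edge.
- elbow_a: Copper pipe elbow lying on the bench, about 70 mm; bystander.
- elbow_b: Another copper pipe elbow, about 70 mm; bystander.
- tee: Copper pipe tee lying on the bench, 110 mm long; bystander.
- tape: Black and yellow tape measure, 70 x 42 x 66 mm; bystander.
- driver: Screwdriver with a red handle; bystander.
There are look-alikes about, which are no part of the job. What is shaped like the rack but black or red is not meant. There is more than one size of the hanger; the job needs the smaller.

How it is judged:
On the way, in this order (a step that is already met when the one before it is completed fails the run):
1. the hanger is lifted clear of the rack (z of hanger in the frame of rack above 0.04 m), for 0.1 s.
2. with the fingers still holding the hanger, its slot is fully over the pin and it rests on the pin (x of slot_seat in the frame of stand between 0.037 and 0.059 m and y of slot_seat in the frame of stand between -0.004 and 0.004 m and contact force between the fingers and hanger above 0.5 N and contact force between hanger and stand above 0.5 N), for 0.1 s.
At the end, for the whole second after the job is handed in: The hanger hangs on the pin alone: slot_seat within 4 mm of the pin sideways (stand y), at stand x 37-59 mm, 146-184 mm high; tilt under 0.12 rad, its x within 0.3 rad of the pin; the stand carries over 0.8 N; released and still (under 20 mm/s, 0.2 rad/s) (x of slot_seat in the frame of stand between 0.037 and 0.059 m and y of slot_seat in the frame of stand between -0.004 and 0.004 m and z of slot_seat in the frame of stand between 0.146 and 0.184 m and angle between hanger's own z axis and vertical below 0.12 rad and angle between the x axis of hanger and the x axis of stand, either way round below 0.3 rad and contact force between hanger and stand above 0.8 N and contact force between the fingers and hanger below 0.1 N and linear speed of hanger below 0.02 m/s and angular speed of hanger below 0.2 rad/s); the robot touches nothing.
It fails at once if the hanger is forced against the stand with more than 25 N (contact force between hanger and stand above 25 N).
It fails at once if the robot hits the stand with more than 25 N (contact force between the arm and stand above 25 N).
It fails at once if the yellow plate is moved more than 20 mm (distance of blank from where it was at the start of the episode above 0.02 m).
It fails at once if a bystander is moved more than 30 mm (distance of any of elbow_a, elbow_b, tee, tape, driver from where it was at the start of the episode above 0.03 m).
It also fails if it takes over 58 s, if anything falls off the work surface, if the arm or the gripper's body presses on something with over 40 N, if the wrist force passes 120 N, or if a joint passes its speed limit or range.

## Working session

There is one attempt and no reset: what is moved stays moved. The work goes in short steps, Python scripts to look and compute and a tool call to move; the robot and the scene stay as the last step left them, time stands still between calls to the robot, and variables do not carry over. Pictures are saved under pics/ and viewed, at most 10 in all, crops included, and the job is handed in when it is done.

Besides the shell and the picture viewer there is one more tool, called after "Call:" as name(argument=value, ...) on one line, values as JSON. apply_moves: Moves the arm, as the interface text tells. Its arguments: {"type":"object","properties":{"rows":{"type":"array","items":{"type":"array","items":{"type":"number"}}},"claw":{"type":"number"},"newtons":{"type":"number"}},"required":["rows"]}

```bash
mkdir -p pics; cat > h.py <<'E'
import numpy as np, cv2
from bench import r
from scipy.spatial.transform import Rotation as R
def rot(a):
    a=np.array(a,float)
    if a.shape==(3,3): return a
    return (R.from_rotvec(a) if a.size==3 else R.from_quat(a)).as_matrix()
def ray(f,p):
    K=np.array(f["intrinsics"]); d=np.linalg.solve(K,[p[0],p[1],1]); d=np.array([d[0],-d[1],-d[2]])
    return np.array(f["eye"]),rot(f["attitude"])@d
def atz(f,p,z):
    o,d=ray(f,p); return o+d*(z-o[2])/d[2]
def proj(f,X):
    c=rot(f["attitude"]).T@(np.array(X)-np.array(f["eye"])); q=np.array(f["intrinsics"])@[c[0],-c[1],-c[2]]; return q[:2]/q[2]
def tri(fs,ps):
    A=np.zeros((3,3));b=np.zeros(3)
    for f,p in zip(fs,ps):
        o,d=ray(f,p); d/=np.linalg.norm(d); M=np.eye(3)-np.outer(d,d); A+=M;b+=M@o
    return np.linalg.solve(A,b)
def save(f,n): cv2.imwrite(f"pics/{n}.png",f["pixels"][:,:,::-1])
E
python3 - <<'E'
from h import *
np.set_printoptions(precision=3,suppress=True)
o=r.get_obs(); print(o)
fs={}
for n in("top","side"):
    f=r.grab_frame(n); save(f,n+"0"); print(n,f["eye"],f["attitude"],f["intrinsics"],[k for k in f])
    for t in("hanger","stand","rack","blank","pin_line","grip_tab","slot_seat"):
        try: print(t,[(np.round(d["point"]),round(d["conf"],2),atz(f,d["point"],0)) for d in r.landmark_of(f,t)])
        except Exception as e: print(t,e)
im=np.hstack([cv2.imread("pics/top0.png"),cv2.imread("pics/side0.png")])
E
```

```text
{'clock': 0.0, 'joints': array([-1.255,  0.478,  0.022,  1.556, -0.011,  1.109, -0.083]), 'qvel': array([-0.   , -0.002,  0.   ,  0.001, -0.001,  0.   , -0.   ]), 'tau': array([ -0.   , -59.645,   1.607, -28.12 ,   0.012,   0.009,   0.   ]), 'tcp_pos': array([0.277, 0.615, 0.209]), 'orientation': array([-0.661, -3.071,  0.003]), 'contact_force': array([-0.545,  0.442, -1.075]), 'moment': array([-0.036,  0.001, -0.058]), 'gripper_force': 0.0, 'grip_width': 0.08536047284409726}
top [ 0.273 -0.028  1.245] [ 0.164 -0.128 -1.553] [[417.21    0.    280.567]
 [  0.    417.21  207.748]
 [  0.      0.      1.   ]] ['pixels', 'intrinsics', 'eye', 'attitude', 'shot']
hanger [(array([430., 250.]), 0.87, array([ 0.387, -0.442,  0.   ])), (array([379., 223.]), 0.73, array([ 0.464, -0.293,  0.   ]))]
stand [(array([220., 216.]), 0.58, array([0.481, 0.187, 0.   ]))]
rack [(array([380., 279.]), 0.94, array([ 0.3  , -0.291,  0.   ])), (array([310., 196.]), 0.86, array([ 0.546, -0.086,  0.   ])), (array([372., 210.]), 0.8, array([ 0.505, -0.274,  0.   ]))]
blank [(array([370., 199.]), 0.54, array([ 0.5
[... 815 characters left out ...]
, 208.]), 0.73, array([0.471, 0.195, 0.   ]))]
rack [(array([248., 336.]), 0.79, array([ 0.291, -0.301,  0.   ])), (array([294., 255.]), 0.56, array([ 0.52, -0.1 ,  0.  ]))]
blank [(array([246., 206.]), 0.69, array([0.521, 0.181, 0.   ])), (array([336., 292.]), 0.62, array([ 0.531, -0.266,  0.   ]))]
pin_line [(array([387., 341.]), 0.69, array([ 0.534, -0.441, -0.   ])), (array([244., 208.]), 0.61, array([0.51 , 0.171, 0.   ]))]
grip_tab [(array([328., 292.]), 0.83, array([ 0.515, -0.26 ,  0.   ])), (array([320., 255.]), 0.8, array([ 0.58 , -0.129,  0.   ]))]
slot_seat [(array([320., 268.]), 0.69, array([ 0.547, -0.176,  0.   ])), (array([331., 317.]), 0.69, array([ 0.472, -0.331,  0.   ]))]
```

View pics/top0.png

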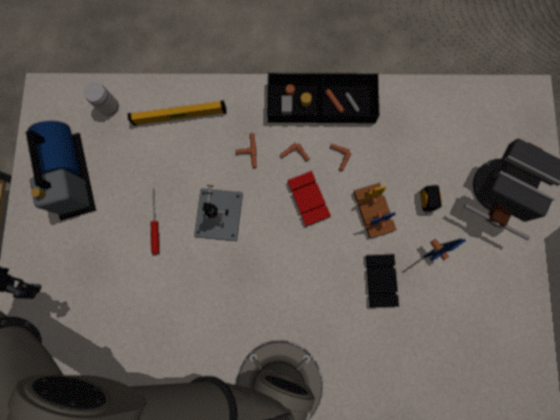

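View pics/side0.png

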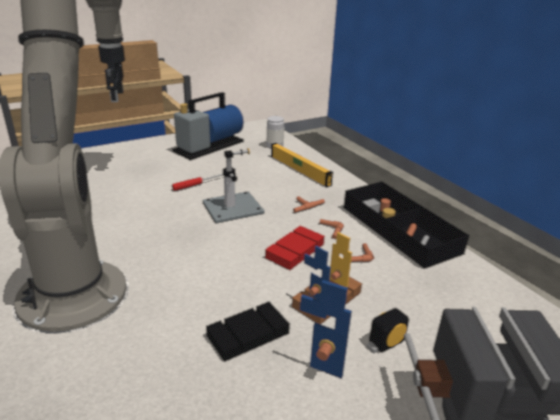

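```bash
python3 - <<'E'
import cv2,numpy as np
a=cv2.imread("pics/side0.png")[215:385,265:365]; b=cv2.imread("pics/top0.png")[165:275,335:475]; c=cv2.imread("pics/top0.png")[175:250,185:255]
a=cv2.resize(a,None,fx=3.5,fy=3.5,interpolation=cv2.INTER_CUBIC)
b=cv2.resize(b,None,fx=3,fy=3,interpolation=cv2.INTER_CUBIC); c=cv2.resize(c,None,fx=3.5,fy=3.5,interpolation=cv2.INTER_CUBIC)
im=np.zeros((600,785,3),np.uint8); im[:595,:350]=a; im[:330,355:775]=b; im[335:335+c.shape[0],355:355+c.shape[1]]=c
cv2.imwrite("pics/crop.png",np.clip(im*1.6,0,255).astype(np.uint8))
E
```

```text
(no output)
```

View pics/crop.png

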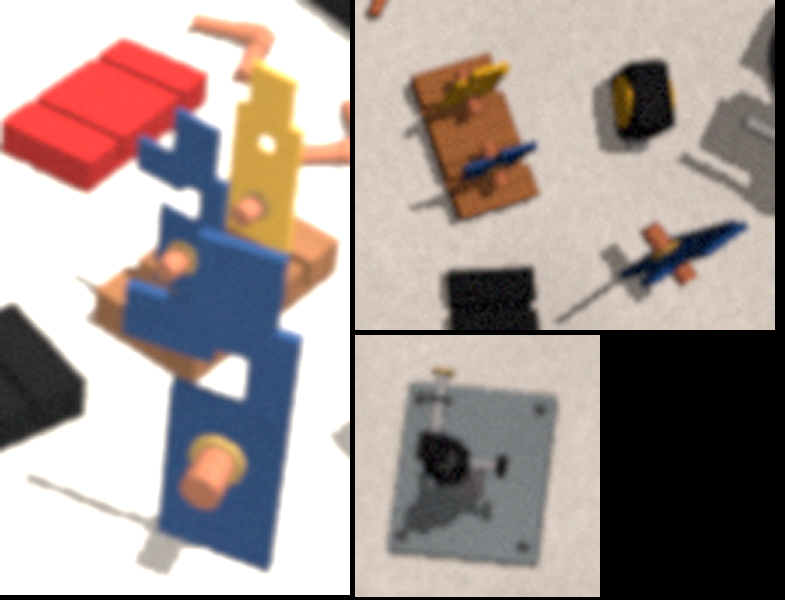

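The candidates for the hanger are the blue plate in the wooden rack (top 379,223; side 320,265) and the free-standing large blue plate (top 430,250). The one in the wooden rack is smaller and fits the description. Its slot opens to image left in the side view. The black rack (top 380,279) and the red one (top 310,196) are decoys.

```bash
python3 - <<'E'
from h import *
np.set_printoptions(precision=4,suppress=True)
t=r.grab_frame("top"); s=r.grab_frame("side")
for n,a,b in(("tab",(389,216),(320,255)),("seat",(384,218),(320,268)),("pinhead",(209.9,185.6),(248,152)),("mastblock",(211,209),(229,155))):
    X=tri([t,s],[a,b]); print(n,X,proj(t,X),proj(s,X))
def yawrect(f,name,near,z):
    for o in r.outline_of(f,name):
        m=o["pixels"]; c=np.argwhere(m).mean(0)[::-1]
        if np.hypot(*(c-near))<25:
            W=np.array([atz(f,p,z)[:2] for p in np.argwhere(m)[:,::-1]])
            print(name,o["conf"],cv2.minAreaRect((W*1000).astype(np.float32)))
yawrect(t,"rack",(374,210),0.028); yawrect(t,"stand",(219,214),0.014)
h=t["pixels"].astype(int)
# stand foot: greyish-blue darker pixels
for n,box,fn,z in(("foot",(185,180,255,250),lambda p:(p[...,2]>p[...,0]+3),.014),("rackwood",(345,175,405,245),lambda p:(p[...,0]>p[...,2]+30),.028),("blue",(360,200,400,240),lambda p:(p[...,2]>p[...,0]+25),.15)):
    x0,y0,x1,y1=box; m=fn(h[y0:y1,x0:x1]); P=np.argwhere(m)[:,::-1]+[x0,y0]
    W=np.array([atz(t,p,z)[:2] for p in P])*1000
    print(n,len(P),cv2.minAreaRect(W.astype(np.float32)),W.mean(0))
E
```

```text
tab [ 0.4613 -0.2904  0.1405] [388.791  216.4069] [320.5822 254.8751]
seat [ 0.4642 -0.2865  0.1033] [384.2102 217.5886] [319.4043 268.1219]
pinhead [0.5334 0.1874 0.1693] [209.7479 185.9536] [248.3578 151.9441]
mastblock [0.4701 0.1801 0.1749] [211.0131 208.9687] [228.968  155.0039]
rack 0.62 ((500.96142578125, -274.1366271972656), (152.36871337890625, 87.48119354248047), 17.348499298095703)
stand 0.86 ((491.39642333984375, 189.1221923828125), (133.15948486328125, 166.18472290039062), 85.45616912841797)
foot 561 ((484.0150146484375, 188.86770629882812), (121.88565063476562, 140.1996307373047), 84.86732482910156) [480.0743 181.5592]
rackwood 1282 ((502.39532470703125, -281.94580078125), (150.62738037109375, 97.67939758300781), 16.815479278564453) [ 504.0871 -274.6118]
blue 40 ((456.7058410644531, -272.79632568359375), (6.757646083831787, 58.652469635009766), 20.674549102783203) [ 457.0535 -272.5623]
```

```bash
cat >> h.py <<'E'
def yawR(deg):  # tool down, tool y at world angle deg (mod 180, nearest)
    a=np.radians(deg); y=np.array([np.cos(a),np.sin(a),0]); z=np.array([0,0,-1.]); return np.column_stack([np.cross(y,z),y,z])
def row(X,deg,X0=None,R0=None):
    o=r.get_obs(); R0=rot(o["orientation"]) if R0 is None else R0; X0=o["tcp_pos"] if X0 is None else X0
    c=[R.from_matrix(R0.T@yawR(d)).as_rotvec() for d in(deg,deg+180)]; t=min(c,key=np.linalg.norm)
    return np.round(np.r_[R0.T@(np.array(X)-X0)/.25,t/(np.pi/2)],3)
E
python3 - <<'E'
from h import *
for X,d in(((.40,.40,.30),40),((.46,.18,.33),17),((.50,-.05,.33),17),((.47,-.28,.33),17)): print(row(X,d))
E
```

```text
[-0.8   -0.584 -0.362  0.    -0.     0.286]
[-1.381 -1.287 -0.482  0.    -0.     0.541]
[-1.905 -2.06  -0.482  0.    -0.     0.541]
[-2.174 -2.948 -0.482  0.    -0.     0.541]
```

Call:
apply_moves(rows=[[-0.8,-0.58,-0.36,0,0,0.28],[-0.8,-0.58,-0.36,0,0,0.28],[-0.8,-0.58,-0.36,0,0,0.28],[-0.8,-0.58,-0.36,0,0,0.28],[-0.8,-0.58,-0.36,0,0,0.28]], claw=0.7)

```text
clock: 1.62
tcp_pos: [0.4039, 0.397, 0.3018]
orientation: [1.324, 2.847, 0.005]
contact_force: [-0.4, 0.7, -1.2]
grip_width: 0.0599
gripper_force: 0.0
```

```bash
python3 - <<'E'
from h import *
print(r.get_obs()["joints"])
for X,d in(((.46,.18,.33),17),((.50,-.05,.33),17)): print(row(X,d))
E
```

```text
[-1.05172558  0.21866228  0.19689417  1.71717746 -0.04410787  1.20682636
 -0.14388501]
[-0.809 -0.387 -0.114  0.002 -0.     0.257]
[-1.615 -0.857 -0.115  0.002 -0.     0.257]
```

Call:
apply_moves(rows=[[-0.81,-0.39,-0.11,0,0,0.26],[-0.81,-0.39,-0.11,0,0,0.26],[-0.81,-0.39,-0.11,0,0,0.26],[-0.81,-0.39,-0.11,0,0,0.26],[-0.81,-0.39,-0.11,0,0,0.26]])

```text
clock: 2.25
tcp_pos: [0.4586, 0.1811, 0.3276]
orientation: [1.872, 2.522, 0.002]
contact_force: [0.9, 1.5, 0.3]
grip_width: 0.0598
gripper_force: 0.0
```

```bash
python3 - <<'E'
from h import *
np.set_printoptions(precision=4,suppress=True)
print(row((.50,-.05,.33),17)); print(row((.465,-.285,.33),17))
f=r.grab_frame("wrist"); save(f,"w1"); print(f["eye"],rot(f["attitude"])); print(f["intrinsics"])
import pickle; pickle.dump(f,open("w1.pkl","wb"))
for t in("stand","pin_line"): print(t,[(d["point"],d["conf"],atz(f,d["point"],0)) for d in r.landmark_of(f,t)])
E
```

```text
[-0.933 -0.109 -0.01   0.001 -0.    -0.002]
[-1.792 -0.515 -0.011  0.001 -0.    -0.002]
[0.439  0.2447 0.4927] [[ 0.9572 -0.2787 -0.0783]
 [ 0.2895  0.923   0.2535]
 [ 0.0016 -0.2653  0.9642]]
[[350.3772   0.     283.2174]
 [  0.     350.3772 206.6637]
 [  0.       0.       1.    ]]
stand [([295.2, 154.8], 0.93, array([0.4732, 0.1921, 0.    ]))]
pin_line [([328.1, 166.7], 0.63, array([0.5228, 0.1896, 0.    ]))]
```

View pics/w1.png

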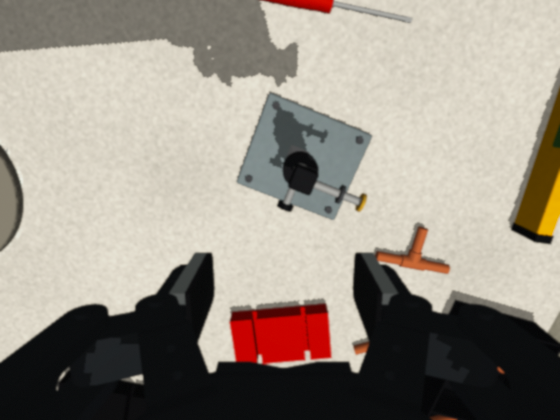

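The wrist view shows the foot's corners at (270,93), (371,134), (335,218) and (238,182). The pin's collar is at (342,193) and the brass head at (362,202).

```bash
python3 - <<'E'
from h import *
import pickle
np.set_printoptions(precision=4,suppress=True)
f=pickle.load(open("w1.pkl","rb"))
C=np.array([atz(f,p,.014) for p in((270,93),(371,134),(335,218),(238,182))]); print(C, np.linalg.norm(np.roll(C,-1,0)-C,axis=1))
L=np.array([(-65,65),(85,65),(85,-65),(-65,-65)])/1000.
A=C[:,:2]-C[:,:2].mean(0);B=L-L.mean(0); U,S,V=np.linalg.svd(B.T@A); M=(U@V).T
org=C[:,:2].mean(0)-M@L.mean(0); yaw=np.degrees(np.arctan2(M[1,0],M[0,0])); print("stand",org,yaw,"pinline",org+M@[.048,0])
for n,p,x in(("head",(362,202),.0585),("collar",(342,193),.0375)):
    for z in(.15,.16,.17,.18): print(n,z,(M.T@(atz(f,p,z)[:2]-org)))
E
```

```text
[[0.417  0.2606 0.014 ]
 [0.5613 0.2495 0.014 ]
 [0.5536 0.1241 0.014 ]
 [0.4074 0.1346 0.014 ]] [0.1447 0.1257 0.1466 0.1263]
stand [0.4748 0.1929] -4.113204130208222 pinline [0.5227 0.1895]
head 0.15 [ 0.0674 -0.0059]
head 0.16 [ 0.0643 -0.0043]
head 0.17 [ 0.0612 -0.0027]
head 0.18 [ 0.0581 -0.0011]
collar 0.15 [ 0.0448 -0.0045]
collar 0.16 [ 0.0423 -0.003 ]
collar 0.17 [ 0.0399 -0.0014]
collar 0.18 [0.0374 0.0002]
```

Call:
apply_moves(rows=[[-0.93,-0.11,-0.01,0,0,0],[-0.93,-0.11,-0.01,0,0,0],[-0.93,-0.11,-0.01,0,0,0],[-0.93,-0.11,-0.01,0,0,0],[-0.93,-0.11,-0.01,0,0,0]])

```text
clock: 3.02
tcp_pos: [0.5002, -0.0491, 0.3294]
orientation: [1.871, 2.523, -0.001]
contact_force: [-0.1, 0.7, 0.2]
grip_width: 0.0597
gripper_force: 0.0
```

Call:
apply_moves(rows=[[-0.72,-0.41,0,0,0,0],[-0.72,-0.41,0,0,0,0],[-0.72,-0.41,0,0,0,0],[-0.72,-0.41,0,0,0,0],[-0.72,-0.41,0,0,0,0]])

```text
clock: 3.65
tcp_pos: [0.4554, -0.2482, 0.3292]
orientation: [-1.866, -2.527, 0.001]
contact_force: [-0.1, 0.8, 0.1]
grip_width: 0.0598
gripper_force: 0.0
```

```bash
python3 - <<'E'
from h import *
np.set_printoptions(precision=4,suppress=True)
f=r.grab_frame("wrist"); save(f,"w2")
import pickle; pickle.dump(f,open("w2.pkl","wb"))
for t,z in(("rack",0),("hanger",.006),("grip_tab",.143),("slot_seat",.103)): print(t,[(d["point"],d["conf"],atz(f,d["point"],z)) for d in r.landmark_of(f,t)])
E
```

```text
rack [([166.2, 155.0], 0.93, array([ 0.2962, -0.2911,  0.    ])), ([376.6, 55.2], 0.8, array([ 0.5319, -0.0824,  0.    ])), ([306.0, 188.8], 0.56, array([ 0.4992, -0.2795,  0.    ]))]
hanger [([199.9, 266.6], 0.65, array([ 0.3821, -0.4404,  0.006 ])), ([284.6, 189.4], 0.64, array([ 0.4695, -0.2881,  0.006 ]))]
grip_tab [([279.7, 217.8], 0.61, array([ 0.4641, -0.2897,  0.143 ])), ([281.1, 206.5], 0.33, array([ 0.4619, -0.2775,  0.143 ]))]
slot_seat [([282.2, 216.1], 0.72, array([ 0.4695, -0.2988,  0.103 ])), ([281.4, 204.6], 0.7, array([ 0.4646, -0.2858,  0.103 ]))]
```

View pics/w2.png

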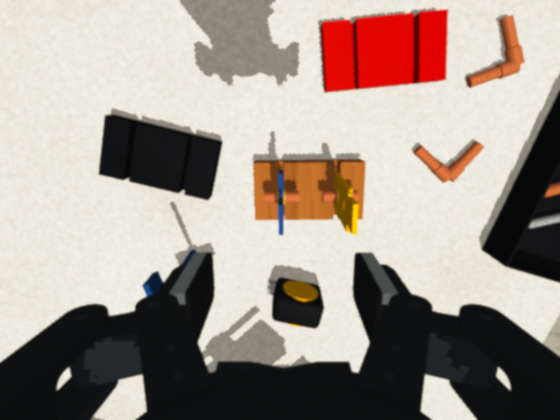

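The plate sits edge-on at column 281, rows 167–234, and the tab is near row 215. The rack top's corners are (254,161), (365,160), (364,219) and (255,219).

```bash
python3 - <<'E'
from h import *
import pickle
np.set_printoptions(precision=4,suppress=True)
f=pickle.load(open("w2.pkl","rb"))
C=np.array([atz(f,p,.028) for p in((254,161),(365,160),(364.5,219),(254.5,219))])[:,:2]; d=C[1]-C[0]+C[2]-C[3]; yaw=np.arctan2(d[1],d[0])
print(np.linalg.norm(np.roll(C,-1,0)-C,axis=1),np.degrees(yaw)); c=C.mean(0); u=np.array([np.cos(yaw),np.sin(yaw)]); print("rack",c,"hanger",c-.0375*u)
for z,p in((.123,(281,167)),(.156,(281,234)),(.156,(281,210))):print(atz(f,p,z))
h=c-.0375*u; v=np.array([-u[1],u[0]])
for y,z in((42,.123),(16,.156),(-16,.156),(-25,.123)): print(y,proj(f,[*(h+v*y/1000),z]))
print(row([*h,.20],np.degrees(yaw)))
E
```

```text
[0.1478 0.0824 0.1533 0.081 ] 17.36814707121228
rack [ 0.5008 -0.2748] hanger [ 0.465 -0.286]
[ 0.4505 -0.2411  0.123 ]
[ 0.4694 -0.302   0.156 ]
[ 0.4619 -0.2776  0.156 ]
42 [281.4407 171.8296]
16 [281.4235 203.2141]
-16 [281.606  233.4519]
-25 [281.7888 231.0463]
[-0.161 -0.012  0.517 -0.    -0.    -0.   ]
```

Call:
apply_moves(rows=[[-0.16,-0.01,0.25,0,0,0],[-0.16,-0.01,0.45,0,0,0],[-0.16,-0.01,0.65,0,0,0],[-0.16,-0.01,0.812,0,0,0],[-0.16,-0.01,0.812,0,0,0]])

```text
clock: 4.53
tcp_pos: [0.4628, -0.2856, 0.124]
orientation: [-1.86, -2.524, 0.002]
contact_force: [0.4, -0.1, 1.0]
grip_width: 0.0599
gripper_force: 0.0
```

```bash
python3 - <<'E'
from h import *
print(row((.4647,-.2862,.126),17.4))
f=r.grab_frame("wrist"); save(f,"w3")
E
```

```text
[-0.005  0.006 -0.008 -0.003 -0.003 -0.002]
```

View pics/w3.png

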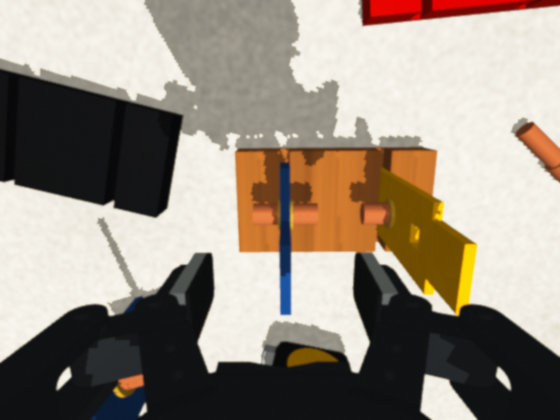

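The plate is centred between the fingers, at column 285 with the finger midpoint at about 284. I'll close on it.

Call:
apply_moves(rows=[[0,0.006,-0.008,0,0,0],[0,0.006,-0.008,0,0,0],[0,0.006,-0.008,0,0,0],[0,0.006,-0.008,0,0,0],[0,0.006,-0.008,0,0,0]], claw=0, newtons=70)

```text
clock: 5.2
tcp_pos: [0.4666, -0.2878, 0.1297]
orientation: [1.865, 2.526, 0.002]
contact_force: [-0.2, 0.2, 6.5]
grip_width: 0.0018
gripper_force: 69.1
```

Call:
apply_moves(rows=[[0,0,0,0,0,0],[0,0,0,0,0,0],[0,0,-0.1,0,0,0],[0,0,-0.2,0,0,0],[0,0,-0.2,0,0,0]])

```text
clock: 5.82
tcp_pos: [0.4665, -0.288, 0.1798]
orientation: [1.864, 2.525, 0.002]
contact_force: [0.7, 0.0, -3.6]
grip_width: 0.0018
gripper_force: 68.9
```

```bash
python3 - <<'E'
from h import *
np.set_printoptions(precision=4,suppress=True)
o=r.get_obs(); print(o["joints"],o["contact_force"])
f=r.grab_frame("wrist")
for t in("grip_tab","slot_seat","hanger"): print(t,[(d["point"],d["conf"]) for d in r.landmark_of(f,t)])
print(row((.50,-.05,.38),-4.1))
E
```

```text
[-0.1576  0.369   0.757   1.9318 -0.3093  0.9556  1.0451] [ 0.7299  0.0272 -3.5864]
grip_tab [([284.9, 255.1], 0.69)]
slot_seat [([283.8, 224.5], 0.6)]
hanger [([164.1, 289.6], 0.74), ([285.1, 191.6], 0.68)]
[ 0.865  0.412 -0.81  -0.001 -0.001  0.236]
```

Call:
apply_moves(rows=[[0.1,0.05,-0.2,0,0,0.04],[0.3,0.15,-0.4,0,0,0.1],[0.5,0.25,-0.61,0,0,0.16],[0.7,0.35,-0.61,0,0,0.236],[0.865,0.41,-0.61,0,0,0.236]])

```text
clock: 6.65
tcp_pos: [0.5005, -0.0485, 0.3315]
orientation: [2.301, 2.138, 0.002]
contact_force: [1.1, -0.2, -3.1]
grip_width: 0.0018
gripper_force: 69.0
```

```bash
python3 - <<'E'
from h import *
np.set_printoptions(precision=4,suppress=True)
print(row((.5175,.1055,.33),-4.1))
E
```

```text
[ 0.619  0.023  0.006  0.001 -0.    -0.001]
```

Call:
apply_moves(rows=[[0.2,0.01,0,0,0,0],[0.4,0.02,0,0,0,0],[0.62,0.023,0,0,0,0],[0.62,0.023,0,0,0,0],[0.62,0.023,0,0,0,0]])

```text
clock: 7.28
tcp_pos: [0.5164, 0.1032, 0.3299]
orientation: [-2.3, -2.14, 0.004]
contact_force: [0.7, -0.4, -3.9]
grip_width: 0.0015
gripper_force: 68.8
```

```bash
python3 - <<'E'
from h import *
import pickle
fs=[r.grab_frame(n) for n in("wrist","side","top")]; pickle.dump(fs,open("p1.pkl","wb"))
w=cv2.resize(fs[0]["pixels"][60:360,140:420],None,fx=2,fy=2,interpolation=cv2.INTER_CUBIC)
def crop(f,c,n,k):
    u,v=int(c[0]),int(c[1]); return cv2.resize(f["pixels"][v-n:v+n,u-n:u+n],(k,k),interpolation=cv2.INTER_CUBIC)
c1=proj(fs[1],(.52,.15,.2)); c2=proj(fs[2],(.52,.15,.2)); print(c1.astype(int),c2.astype(int))
im=np.zeros((600,800,3),np.uint8); im[:600,:560]=w; im[:240,560:]=crop(fs[1],c1,40,240); im[300:540,560:]=crop(fs[2],c2,40,240)
cv2.imwrite("pics/p1.png",np.clip(im[:,:,::-1]*1.2,0,255).astype(np.uint8))
print(r.landmark_of(fs[0],"pin_line"),r.landmark_of(fs[0],"slot_seat"))
E
```

```text
[250 147] [221 188]
[{'point': [283.4, 94.8], 'conf': 0.63}] [{'point': [283.6, 226.9], 'conf': 0.61}]
```

View pics/p1.png

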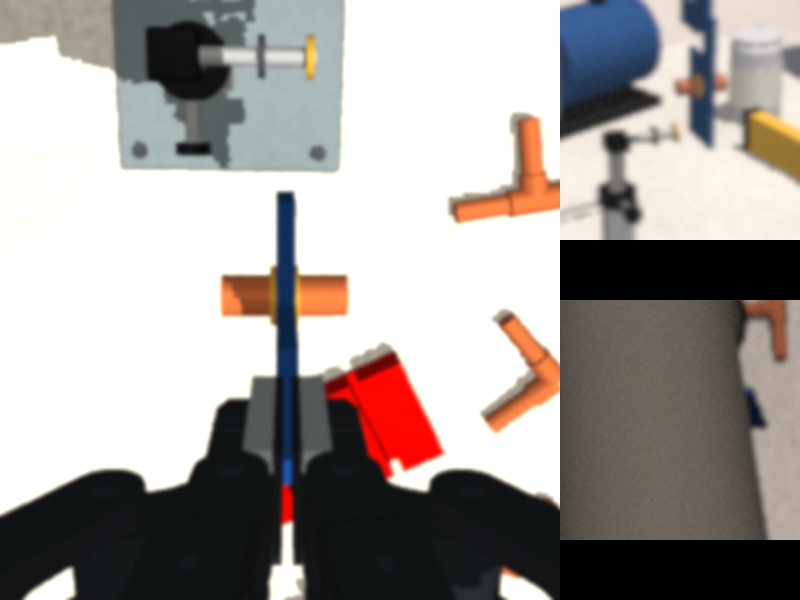

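In the wrist view the pin's collar is at (270.5,88) and its head at (295.5,88). The plate's edge is at column 283, in line with the pin's middle. The side view puts the head at about (248,151).

```bash
python3 - <<'E'
from h import *
import pickle
np.set_printoptions(precision=4,suppress=True)
fs=pickle.load(open("p1.pkl","rb")); w,s=fs[:2]; print(w["eye"],rot(w["attitude"]))
print("head",tri([w,s],[(295.5,88.5),(248.3,150.5)]))
for z in(.165,.17,.175,.18): print(z,atz(w,(270.5,88),z)[:2],atz(w,(295.5,88),z)[:2],atz(w,(283,88),z)[:2])
# bar tip: y of hanger relative to tcp: top edge of bar
o=r.get_obs(); Rm=rot(o["orientation"]); print(o["tcp_pos"])
a=np.radians(-4.1); yh=np.array([-np.sin(a),np.cos(a),0]); 
for dy in(0,.002,.004,.006):
  X=o["tcp_pos"]+yh*(dy+.042); print(dy,[proj(w,X+[0,0,zz-.1237]) for zz in(.117,.101,.094)],proj(w,o["tcp_pos"]+yh*dy+[0,0,.05-.1237]))
E
```

```text
[0.5214 0.1698 0.495 ] [[ 0.9974  0.0689  0.02  ]
 [-0.0717  0.9612  0.2663]
 [-0.0009 -0.267   0.9637]]
head [0.5329 0.1867 0.1741]
0.165 [0.5111 0.1892] [0.5334 0.1876] [0.5222 0.1884]
0.17 [0.5112 0.1889] [0.5332 0.1873] [0.5222 0.1881]
0.175 [0.5114 0.1886] [0.533 0.187] [0.5222 0.1878]
0.18 [0.5116 0.1883] [0.5328 0.1868] [0.5222 0.1875]
[0.5169 0.1024 0.331 ]
0 [array([284.1956, 163.793 ]), array([284.1405, 159.3173]), array([284.1192, 157.5835])] [283.9919 208.9617]
0.002 [array([284.1976, 159.7052]), array([284.1422, 155.5552]), array([284.1208, 153.9481])] [283.9928 206.228 ]
0.004 [array([284.1997, 155.5919]), array([284.144 , 151.7714]), array([284.1224, 150.2925])] [283.9938 203.4825]
0.006 [array([284.2017, 151.4526]), array([284.1457, 147.9658]), array([284.124 , 146.6166])] [283.9948 200.725 ]
```

Call:
apply_moves(rows=[[0.212,-0.003,0,0,0,0],[0.212,-0.003,0.1,0,0,0],[0.212,-0.003,0.25,0,0,0],[0.212,-0.003,0.38,0,0,0],[0.212,-0.003,0.38,0,0,0]])

```text
clock: 8.15
tcp_pos: [0.5183, 0.1555, 0.2341]
orientation: [-2.3, -2.138, 0.008]
contact_force: [-0.1, -0.0, -3.0]
grip_width: 0.0017
gripper_force: 69.1
```

```bash
python3 - <<'E'
from h import *
import pickle
np.set_printoptions(precision=4,suppress=True)
fs=[r.grab_frame(n) for n in("wrist","side")]; pickle.dump(fs,open("p2.pkl","wb"))
o=r.get_obs(); T=o["tcp_pos"]; a=np.radians(-4.1); xh=np.array([np.cos(a),np.sin(a)]); yh=np.array([-xh[1],xh[0]]); d=np.array([.5222,.1880])-T[:2]
print(T,"x",d@xh,"y",d@yh,o["contact_force"],row([*T[:2],.222],-4.1))
w=cv2.resize(fs[0]["pixels"][40:290,180:390],None,fx=2.3,fy=2.3,interpolation=cv2.INTER_CUBIC)
c=proj(fs[1],(.52,.17,.19)).astype(int); s=cv2.resize(fs[1]["pixels"][c[1]-40:c[1]+40,c[0]-26:c[0]+27],None,fx=5.9,fy=5.9,interpolation=cv2.INTER_CUBIC); print(c,w.shape,s.shape)
im=np.zeros((600,800,3),np.uint8); im[:w.shape[0],:w.shape[1]]=w; im[:s.shape[0],w.shape[1]:w.shape[1]+s.shape[1]]=s[:, :800-w.shape[1]]
cv2.imwrite("pics/p2.png",np.clip(im[:,:,::-1]*1.2,0,255).astype(np.uint8))
E
```

```text
[0.5206 0.1562 0.237 ] x -0.0006294362163041044 y 0.03180023053654773 [ 0.6196  0.1587 -2.6515] [-0.    -0.     0.06   0.001 -0.    -0.001]
[246 148] (575, 483, 3) (472, 313, 3)
```

View pics/p2.png

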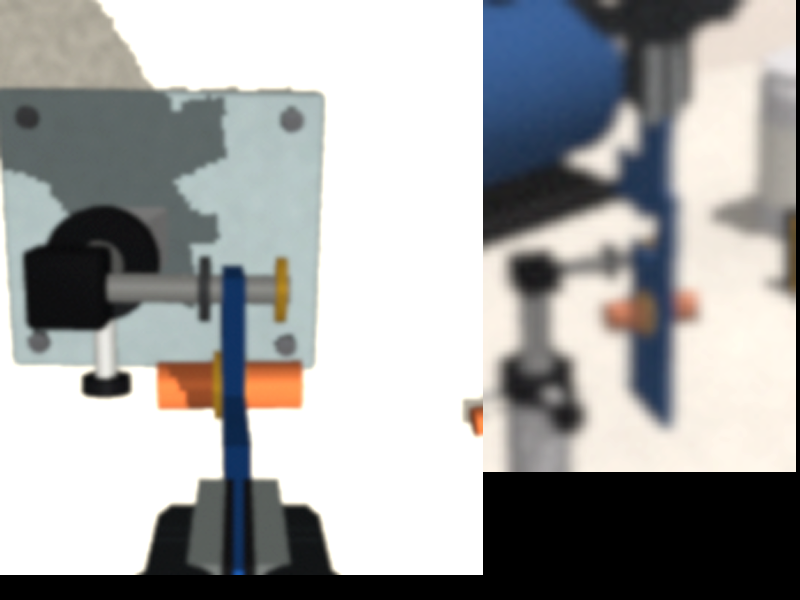

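The wrist view shows the pin passing under the bar's outer part, as intended. The plate is about 2 mm left of the middle of the pin's free length, so I'll shift it +x by 1.5 mm and go down gently.

Call:
apply_moves(rows=[[0,0.006,0.02,0,0,0],[0,0.006,0.04,0,0,0],[0,0.006,0.06,0,0,0],[0,0.006,0.06,0,0,0],[0,0.006,0.06,0,0,0]])

```text
clock: 8.88
tcp_pos: [0.5215, 0.1564, 0.2211]
orientation: [2.3, 2.14, 0.0]
contact_force: [-0.1, -0.0, -3.1]
grip_width: 0.0018
gripper_force: 68.8
```

Call:
apply_moves(rows=[[0,0,0.005,0,0,0],[0,0,0.01,0,0,0],[0,0,0.015,0,0,0],[0,0,0.02,0,0,0],[0,0,0.02,0,0,0]])

```text
clock: 9.5
tcp_pos: [0.5213, 0.1564, 0.2159]
orientation: [-2.3, -2.14, 0.0]
contact_force: [-0.6, -0.5, -3.5]
grip_width: 0.0018
gripper_force: 68.8
```

Call:
apply_moves(rows=[[0,0,0.004,0,0,0],[0,0,0.008,0,0,0],[0,0,0.008,0,0,0],[0,0,0.008,0,0,0]])

```text
clock: 10.0
tcp_pos: [0.5214, 0.1564, 0.214]
orientation: [-2.3, -2.14, -0.0]
contact_force: [-0.3, 0.4, -2.3]
grip_width: 0.0016
gripper_force: 68.8
```

Call:
apply_moves(rows=[[0,0,0.004,0,0,0],[0,0,0.008,0,0,0],[0,0,0.008,0,0,0],[0,0,0.008,0,0,0]])

```text
clock: 10.5
tcp_pos: [0.5214, 0.1564, 0.212]
orientation: [2.3, 2.14, -0.0]
contact_force: [-0.2, -0.6, -4.2]
grip_width: 0.002
gripper_force: 68.8
```

Call:
apply_moves(rows=[[0,0,0.004,0,0,0],[0,0,0.006,0,0,0],[0,0,0.006,0,0,0],[0,0,0.006,0,0,0]])

```text
clock: 11.0
tcp_pos: [0.5214, 0.1564, 0.2105]
orientation: [2.3, 2.14, 0.0]
contact_force: [0.0, -1.1, -3.8]
grip_width: 0.0019
gripper_force: 68.8
```

Call:
apply_moves(rows=[[0,0,0.004,0,0,0],[0,0,0.004,0,0,0],[0,0,0.004,0,0,0]])

```text
clock: 11.38
tcp_pos: [0.5216, 0.1563, 0.2097]
orientation: [2.3, 2.14, 0.0]
contact_force: [0.5, -1.0, -0.7]
grip_width: 0.0018
gripper_force: 69.1
```

Call:
apply_moves(rows=[[0,0,0.004,0,0,0],[0,0,0.004,0,0,0],[0,0,0.004,0,0,0]])

```text
clock: 11.75
tcp_pos: [0.522, 0.156, 0.209]
orientation: [2.3, 2.139, 0.001]
contact_force: [-0.9, -3.2, 6.1]
grip_width: 0.0018
gripper_force: 69.9
```

Call:
apply_moves(rows=[[0,0,0.004,0,0,0],[0,0,0.004,0,0,0],[0,0,0.004,0,0,0]])

```text
clock: 12.12
tcp_pos: [0.5225, 0.1555, 0.2086]
orientation: [2.3, 2.138, 0.002]
contact_force: [-0.3, -4.4, 9.4]
grip_width: 0.0017
gripper_force: 70.4
```

Call:
apply_moves(rows=[[0,0,0.004,0,0,0],[0,0,0.004,0,0,0],[0,0,0.004,0,0,0]])

```text
clock: 12.5
tcp_pos: [0.523, 0.1552, 0.2081]
orientation: [2.3, 2.137, 0.003]
contact_force: [-2.1, -7.2, 12.1]
grip_width: 0.0016
gripper_force: 71.1
```

Contact came at TCP z ≈ 0.2097, which puts the pin axis at about 0.176. I'll raise the plate to centre the pin in the channel.

Call:
apply_moves(rows=[[0,0,-0.015,0,0,0],[0,0,-0.029,0,0,0],[0,0,-0.029,0,0,0],[0,0,-0.029,0,0,0],[0,0,-0.029,0,0,0]])

```text
clock: 13.12
tcp_pos: [0.5212, 0.1565, 0.2135]
orientation: [-2.3, -2.14, 0.001]
contact_force: [-0.5, 0.6, -3.3]
grip_width: 0.0018
gripper_force: 68.8
```

```bash
python3 - <<'E'
from h import *
np.set_printoptions(precision=4,suppress=True)
fs=[r.grab_frame(n) for n in("wrist","side")]
o=r.get_obs(); T=o["tcp_pos"]; print(T,o["contact_force"],o["moment"],row(T,-4.1))
w=cv2.resize(fs[0]["pixels"][40:290,180:390],None,fx=2.3,fy=2.3,interpolation=cv2.INTER_CUBIC)
c=proj(fs[1],(.52,.17,.19)).astype(int); s=cv2.resize(fs[1]["pixels"][c[1]-40:c[1]+40,c[0]-26:c[0]+27],None,fx=5.9,fy=5.9,interpolation=cv2.INTER_CUBIC)
im=np.zeros((600,800,3),np.uint8); im[:w.shape[0],:w.shape[1]]=w; im[:s.shape[0],w.shape[1]:w.shape[1]+s.shape[1]]=s
cv2.imwrite("pics/p3.png",np.clip(im[:,:,::-1]*1.2,0,255).astype(np.uint8))
E
```

```text
[0.5213 0.1564 0.2136] [-0.8432 -0.6176 -2.6422] [-0.0072  0.0163  0.0101] [ 0.  0.  0. -0.  0. -0.]
```

View pics/p3.png

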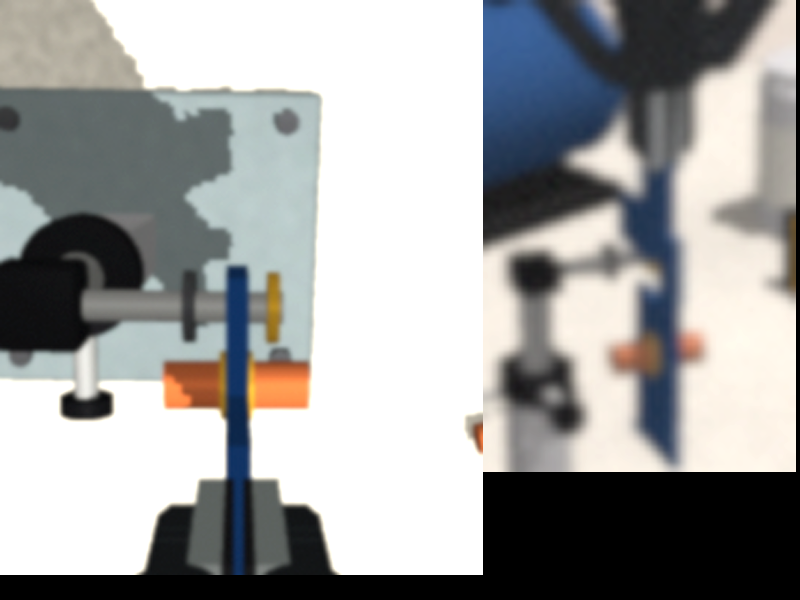

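The pin is at channel height and the plate is centred between collar and head. Sliding in now.

Call:
apply_moves(rows=[[0.025,0,0,0,0,0],[0.05,0,0,0,0,0],[0.075,0,0,0,0,0],[0.1,0,0,0,0,0],[0.1,0,0,0,0,0]])

```text
clock: 13.85
tcp_pos: [0.5232, 0.1822, 0.2137]
orientation: [-2.299, -2.141, -0.0]
contact_force: [0.6, 0.4, -3.4]
grip_width: 0.0018
gripper_force: 68.8
```

Call:
apply_moves(rows=[[0.008,0,0,0,0,0],[0.016,0,0,0,0,0],[0.016,0,0,0,0,0],[0.016,0,0,0,0,0]])

```text
clock: 14.35
tcp_pos: [0.5235, 0.1852, 0.2138]
orientation: [2.3, 2.14, -0.0]
contact_force: [-1.1, 1.2, -3.3]
grip_width: 0.0017
gripper_force: 68.8
```

Call:
apply_moves(rows=[[0.006,0,0,0,0,0],[0.006,0,0,0,0,0],[0.006,0,0,0,0,0]])

```text
clock: 14.72
tcp_pos: [0.5236, 0.1868, 0.2137]
orientation: [-2.3, -2.14, -0.0]
contact_force: [-0.3, 0.2, -3.8]
grip_width: 0.0018
gripper_force: 68.8
```

Call:
apply_moves(rows=[[0.004,0,0,0,0,0],[0.004,0,0,0,0,0],[0.004,0,0,0,0,0]])

```text
clock: 15.1
tcp_pos: [0.5237, 0.1878, 0.2138]
orientation: [2.3, 2.14, 0.0]
contact_force: [0.5, -0.3, -3.4]
grip_width: 0.0021
gripper_force: 68.8
```

Call:
apply_moves(rows=[[0.004,0,0,0,0,0],[0.004,0,0,0,0,0],[0.004,0,0,0,0,0]])

```text
clock: 15.48
tcp_pos: [0.5238, 0.1888, 0.2137]
orientation: [-2.3, -2.14, 0.0]
contact_force: [-0.6, 0.5, -3.4]
grip_width: 0.0021
gripper_force: 68.8
```

Call:
apply_moves(rows=[[0.004,0,0,0,0,0],[0.004,0,0,0,0,0],[0.004,0,0,0,0,0]])

```text
clock: 15.85
tcp_pos: [0.5238, 0.1897, 0.2137]
orientation: [2.3, 2.14, -0.0]
contact_force: [0.8, -1.2, -3.4]
grip_width: 0.0017
gripper_force: 68.8
```

Call:
apply_moves(rows=[[0.004,0,0,0,0,0],[0.004,0,0,0,0,0],[0.004,0,0,0,0,0]])

```text
clock: 16.23
tcp_pos: [0.5239, 0.1906, 0.2137]
orientation: [2.3, 2.14, -0.001]
contact_force: [0.4, -2.3, -3.4]
grip_width: 0.0019
gripper_force: 68.8
```

Call:
apply_moves(rows=[[0.004,0,0,0,0,0],[0.004,0,0,0,0,0],[0.004,0,0,0,0,0]])

```text
clock: 16.6
tcp_pos: [0.5239, 0.1914, 0.2136]
orientation: [2.3, 2.14, -0.001]
contact_force: [-1.0, -2.9, -3.2]
grip_width: 0.0018
gripper_force: 68.7
```

The back wall made contact at TCP y ≈ 0.1897, so home is at about 0.187. I'll back off and lower into the notch.

Call:
apply_moves(rows=[[-0.018,0,0,0,0,0],[-0.018,0,0,0,0,0],[-0.018,0,0.008,0,0,0],[-0.018,0,0.016,0,0,0],[-0.018,0,0.016,0,0,0]])

```text
clock: 17.23
tcp_pos: [0.5235, 0.1875, 0.2095]
orientation: [-2.299, -2.14, 0.001]
contact_force: [0.1, 0.0, -2.9]
grip_width: 0.0016
gripper_force: 68.8
```

Call:
apply_moves(rows=[[0,0,0.004,0,0,0],[0,0,0.004,0,0,0],[0,0,0.004,0,0,0]])

```text
clock: 17.6
tcp_pos: [0.5237, 0.1874, 0.2088]
orientation: [-2.3, -2.14, -0.0]
contact_force: [-0.6, 0.6, -3.6]
grip_width: 0.0018
gripper_force: 68.8
```

Call:
apply_moves(rows=[[0,0,0.004,0,0,0],[0,0,0.004,0,0,0],[0,0,0.004,0,0,0]])

```text
clock: 17.98
tcp_pos: [0.5237, 0.1873, 0.2078]
orientation: [-2.3, -2.14, -0.0]
contact_force: [0.1, -0.3, -3.7]
grip_width: 0.0017
gripper_force: 68.8
```

Call:
apply_moves(rows=[[0,0,0.004,0,0,0],[0,0,0.004,0,0,0],[0,0,0.004,0,0,0]])

```text
clock: 18.35
tcp_pos: [0.5236, 0.1873, 0.2067]
orientation: [-2.3, -2.14, 0.0]
contact_force: [0.0, -1.2, -2.5]
grip_width: 0.0019
gripper_force: 68.8
```

Three millimetres below the lip contact height and still no force, so the pin is in the notch.

Call:
apply_moves(rows=[[0,0,0.004,0,0,0],[0,0,0.008,0,0,0],[0,0,0.008,0,0,0],[0,0,0.008,0,0,0]])

```text
clock: 18.85
tcp_pos: [0.5237, 0.1873, 0.2047]
orientation: [-2.3, -2.14, 0.0]
contact_force: [0.2, 0.1, -3.5]
grip_width: 0.0016
gripper_force: 68.8
```

Call:
apply_moves(rows=[[0,0,0.004,0,0,0],[0,0,0.004,0,0,0],[0,0,0.004,0,0,0]])

```text
clock: 19.23
tcp_pos: [0.5237, 0.1873, 0.2038]
orientation: [-2.3, -2.14, 0.0]
contact_force: [0.0, 0.3, -2.8]
grip_width: 0.0019
gripper_force: 68.8
```

Call:
apply_moves(rows=[[0,0,0.004,0,0,0],[0,0,0.004,0,0,0],[0,0,0.004,0,0,0]])

```text
clock: 19.6
tcp_pos: [0.5238, 0.1874, 0.2029]
orientation: [2.3, 2.14, 0.0]
contact_force: [1.3, -0.1, -1.6]
grip_width: 0.0018
gripper_force: 69.0
```

Call:
apply_moves(rows=[[0,0,0.003,0,0,0],[0,0,0.003,0,0,0],[0,0,0.003,0,0,0]])

```text
clock: 19.98
tcp_pos: [0.5242, 0.1874, 0.2025]
orientation: [2.3, 2.14, 0.002]
contact_force: [1.0, -0.3, 4.6]
grip_width: 0.0018
gripper_force: 69.7
```

It's seated, with about 8 N on the pin while held. I'll ease slightly, then release.

Call:
apply_moves(rows=[[0,0,-0.002,0,0,0],[0,0,-0.002,0,0,0],[0,0,-0.002,0,0,0],[0,0,-0.002,0,0,0]])

```text
clock: 20.48
tcp_pos: [0.5238, 0.1874, 0.2026]
orientation: [2.3, 2.14, 0.0]
contact_force: [-0.3, -0.7, 2.9]
grip_width: 0.0016
gripper_force: 69.5
```

Call:
apply_moves(rows=[[0,0,0,0,0,0],[0,0,0,0,0,0],[0,0,0,0,0,0],[0,0,0,0,0,0],[0,0,0,0,0,0]], claw=0.4, newtons=20)

```text
clock: 21.1
tcp_pos: [0.5236, 0.1874, 0.2025]
orientation: [-2.3, -2.14, 0.0]
contact_force: [0.3, -0.5, -0.6]
grip_width: 0.0344
gripper_force: 0.0
```

```bash
python3 - <<'E'
from h import *
fs=[r.grab_frame(n) for n in("wrist","side")]
print(r.get_obs()["contact_force"],r.landmark_of(fs[0],"slot_seat"))
w=cv2.resize(fs[0]["pixels"][40:290,180:390],None,fx=2.3,fy=2.3,interpolation=cv2.INTER_CUBIC)
c=proj(fs[1],(.52,.18,.17)).astype(int); s=cv2.resize(fs[1]["pixels"][c[1]-40:c[1]+40,c[0]-26:c[0]+27],None,fx=5.9,fy=5.9,interpolation=cv2.INTER_CUBIC)
im=np.zeros((600,800,3),np.uint8); im[:w.shape[0],:w.shape[1]]=w; im[:s.shape[0],w.shape[1]:w.shape[1]+s.shape[1]]=s
cv2.imwrite("pics/p4.png",np.clip(im[:,:,::-1]*1.2,0,255).astype(np.uint8))
E
```

```text
[ 0.41592482  0.20740194 -0.52288266] [{'point': [282.9, 230.6], 'conf': 0.7}]
```

View pics/p4.png

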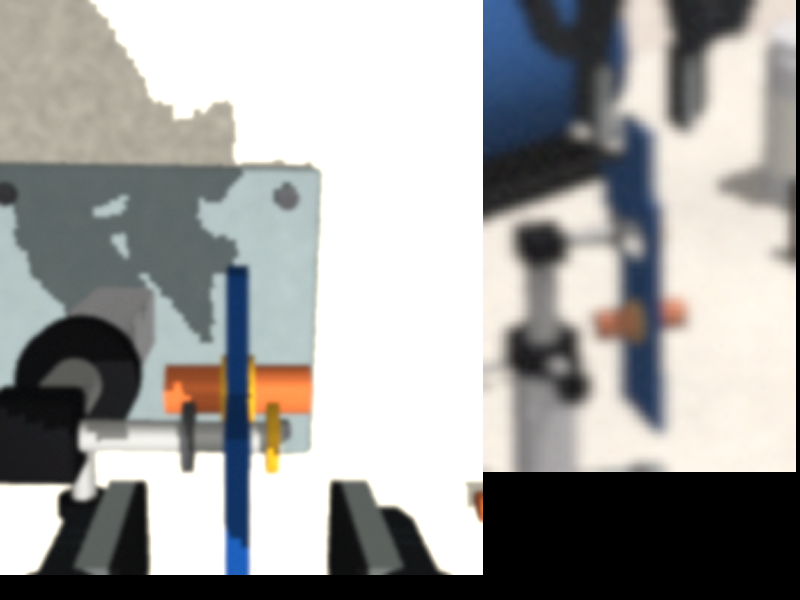

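The plate hangs upright on the pin, between collar and head, and the fingers are clear. I'll retreat straight up.

Call:
apply_moves(rows=[[0,0,-0.05,0,0,0],[0,0,-0.15,0,0,0],[0,0,-0.3,0,0,0],[0,0,-0.4,0,0,0],[0,0,-0.4,0,0,0]])

```text
clock: 21.88
tcp_pos: [0.525, 0.1876, 0.3052]
orientation: [2.299, 2.139, 0.008]
contact_force: [-0.1, -0.2, -0.5]
grip_width: 0.0342
gripper_force: 0.0
```

Call:
apply_moves(rows=[[0,0,0,0,0,0],[0,0,0,0,0,0],[0,0,0,0,0,0],[0,0,0,0,0,0],[0,0,0,0,0,0]])

```text
clock: 22.5
tcp_pos: [0.5236, 0.1873, 0.3023]
orientation: [-2.3, -2.14, 0.0]
contact_force: [-0.2, -0.4, -0.1]
grip_width: 0.0341
gripper_force: 0.0
```

```bash
python3 - <<'E'
from h import *
f=r.grab_frame("side"); print([(d["point"],d["conf"]) for d in r.landmark_of(f,"slot_seat")],proj(f,(.5222,.188,.176)))
print(r.hand_in())
E
```

```text
[([246.6, 151.2], 0.85), ([330.1, 315.7], 0.84), ([244.1, 207.1], 0.67), ([201.6, 180.0], 0.56)] [244.70046152 150.37180263]
the job is handed in; nothing more can be done
None
```

The blue hanger plate is hanging upright on the test stand's pin with the gripper clear of it, and I handed the job in at about 22.5 s of the 58 s allowed; no verdict came back.

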